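# Unstack the instrument boxes into their trays

### The job

The clean instrument boxes were left piled up on the counter: take the pile apart and put each one into the organiser tray made for it - the long, the medium and the small box into the long, the medium and the small tray, the round tin into the round tray - lying flat on the tray's floor, lid up. Keep them level and set them down rather than dropping them, so that the instruments stay in order, and do not disturb the soap pump and the brush.

Things in the scene. Friction and masses are not known exactly. Their poses are not given: they have to be found in the camera images.
- long_box: Stainless steel instrument box with clipped-on flat lid, vent holes along its sides, one rigid piece: 180 long (x) by 66 wide (y) by 45 high (z) mm. About 0.42 kg. It stands on the counter as the bottom of the pile and carries the medium box over one half and the round tin over the other. Origin: centre of its underside; x along its length, z up through the lid.
- medium_box: Stainless steel instrument box with clipped-on flat lid, vent holes along its sides, one rigid piece: 92 long (x) by 60 wide (y) by 40 high (z) mm. About 0.25 kg. It stands on one half of the long box's lid (which half varies) and carries the small box. Origin: centre of its underside; x along its length, z up through the lid.
- small_box: Stainless steel instrument box with clipped-on flat lid, vent holes along its sides, one rigid piece: 62 long (x) by 44 wide (y) by 36 high (z) mm. About 0.14 kg. It stands on the medium box's lid, at the very top. Origin: centre of its underside; x along its length, z up through the lid.
- round_tin: Round brushed stainless steel tin with its lid on, one rigid piece: diameter 56 mm, 46 mm high, about 0.13 kg. It stands on the half of the long box's lid that the medium box leaves free, about 10 mm from the medium box. Origin: centre of its underside; z up through the lid.
- long_tray: Shallow white plastic organiser tray with a grey liner, the long one, for the long box: outside 212 (x) by 96 (y) mm, inside 204 by 88 mm, floor 3 mm and rim 14 mm above the counter. It stays put on non-slip feet; where it stands varies. Origin: centre of its underside, on the counter; x along its length, z up.
- medium_tray: Shallow white plastic organiser tray with a grey liner, the middle-sized one, for the medium box: outside 124 (x) by 92 (y) mm, inside 116 by 84 mm, floor 3 mm and rim 14 mm above the counter. It stays put on non-slip feet; where it stands varies. Origin: centre of its underside, on the counter; x along its length, z up.
- small_tray: Shallow white plastic organiser tray with a grey liner, the smallest rectangular one, for the small box: outside 96 (x) by 78 (y) mm, inside 88 by 70 mm, floor 3 mm and rim 14 mm above the counter. It stays put on non-slip feet; where it stands varies. Origin: centre of its underside, on the counter; x along its length, z up.
- round_tray: Shallow white plastic organiser tray with a grey liner, the round one, for the round tin: outside 86 across mm, inside 78 across mm, floor 3 mm and rim 14 mm above the counter. It stays put on non-slip feet; where it stands varies. Origin: centre of its underside, on the counter; z up.
- soap_pump: Bystander: clear soap bottle with a white pump head, 66 mm across, 168 mm high, standing loose at the far edge of the work. Origin: centre of its underside.
- scrub_brush: Bystander: grey scrubbing brush with an arched black handle, 100 by 40 mm, 56 mm high, lying loose on its bristles at the far edge of the work. Origin: centre of its underside.

How it is judged:
At the end, for the whole second after the job is handed in: Each box and the tin is in its own tray (centre within 18 mm of the tray's centre), flat on the tray's floor (underside less than 7 mm above the tray's underside, tilted under 0.08 rad, lid up), released and at rest; the soap pump and the brush are within 30 mm of where they stood (horizontal distance between long_box and long_tray below 0.018 m and z of long_box in the frame of long_tray between 0 and 0.007 m and angle between each of long_box, medium_box, small_box, round_tin's own z axis and vertical below 0.08 rad and linear speed of each of long_box, medium_box, small_box, round_tin below 0.02 m/s and angular speed of each of long_box, medium_box, small_box, round_tin below 0.2 rad/s and horizontal distance between medium_box and medium_tray below 0.018 m and z of medium_box in the frame of medium_tray between 0 and 0.007 m and horizontal distance between small_box and small_tray below 0.018 m and z of small_box in the frame of small_tray between 0 and 0.007 m and horizontal distance between round_tin and round_tray below 0.018 m and z of round_tin in the frame of round_tray between 0 and 0.007 m and distance of each of soap_pump, scrub_brush from where it was at the start of the episode below 0.03 m); the robot touches nothing.
It fails at once if the soap pump or the scrubbing brush was pushed away or knocked over (moved over 30 mm) (distance of any of soap_pump, scrub_brush from where it was at the start of the episode above 0.03 m).
It fails at once if a box or the tin was tipped more than about 30 degrees, spilling its contents about (angle between any of long_box, medium_box, small_box, round_tin's own z axis and vertical above 0.52 rad).
It fails at once if a box or the tin was dropped or thrown (moving faster than 0.7 m/s with no finger on it, as after a fall of 25 mm) ((linear speed of long_box above 0.7 m/s and contact force between the fingers and long_box below 0.1 N) or (linear speed of medium_box above 0.7 m/s and contact force between the fingers and medium_box below 0.1 N) or (linear speed of small_box above 0.7 m/s and contact force between the fingers and small_box below 0.1 N) or (linear speed of round_tin above 0.7 m/s and contact force between the fingers and round_tin below 0.1 N)).
It also fails if it takes over 115 s, if anything falls off the work surface, if the arm or the gripper's body presses on something with over 40 N, if the wrist force passes 120 N, or if a joint passes its speed limit or range.

### The arm

A 6-joint arm with a two-finger parallel gripper is mounted at the origin on the work surface. World frame = base frame: x ahead of the robot, y to its left, z up, the work surface at z = 0. Lengths are in m, angles in rad, forces in N, time in s.
With the tool pointing down it reaches from about 0.35 to 0.975 m from the base axis. Payload 4.9 kg.
Tool frame: the origin (TCP) lies on the centre line of the jaws, within the pads' length; the fingertips stand manip.tip_reach ahead of it and the grasp point (between the pads) is the TCP (manip.tip_reach is the distance from the TCP to the fingertips, in m); z points along the fingers, y is the line along which they close (so a half turn about z gives the same grasp; the last joint's range is limited). The gripper opens to 85 mm and grips with 20 to 120 N. Pads are 22 mm wide; open, the fingers measure 114 mm over their backs; the gripper's body (76 mm by 85 mm) begins 54 mm behind the grasp point. The pads swing forward as they close: fully open they stand 13 mm farther back than shut.
Start: joints at [1.139, 0.053, 1.613, -0, 1.476, -0.119], TCP at [0.192, 0.595, 0.25] pointing down, gripper open.
Joint ranges: [-3.01, 3.01], [-1.01, 2.22], [0.06, 2.58], [-1.02, 4.17], [0.09, 2.62], [-3.14, 3.14]. Speed limits (rad/s): [2.57, 2.57, 3.14, 3.14, 3.14, 3.14].

### API

Orientations are given as a unit quaternion [w, x, y, z].
In Python, from plant import manip gives the robot as it stands. The module is installed in compiled form; this text tells all that it offers.
- The arm moves only by the tool move_arm, never from a script. Its argument "rows" is a list of rows, each a list of 7 numbers: the shift along the tool's x, y, z in cm, then the turn, a rotation vector about the tool's x, y, z in degrees, then the opening, from -1 (shut) to 1 (fully open). In form: [[tx, ty, tz, ax, ay, az, jaw], ...]. A call has 1 to 20 rows; each row shifts and turns the commanded pose from where the row before left it, along the tool's axes as they then stand; what a row does not reach is not made up. A row lasts 1/12 s, in which the tool goes at most 41.7 mm and 7.16 degrees, less where a joint would pass 70% of its speed; a pose out of reach is approached as far as the arm can. A call is refused whole if a number of a shift passes 4.17 or a number of a turn 7.16, either way. A call with a gripper value outside its range is refused whole. The fingers move at their own pace and stop on an object; the grip force is fixed at half the most. Time passes only in rows, so rows that do not move let the fingers close. It gives the time, the measured TCP pose, the force, the opening and the grip force at its end, in the units of the state.
- manip.state(): the state, without advancing time (a new reading comes with each control period).
- manip.grab_frame(name): name is "scene" or "top" or "wrist"; returns a dict with "img" (420x560x3 uint8, blue, green, red), "mtx" (3x3 intrinsics, pixels), "R" (3x3) and "t" (3): a world point X has camera coordinates R X + t. Camera axes: x right, y down, z forward; pixel columns grow to the right and rows downward; lengths in m; the calibration is good to about 2 mm. A picture is of the moment at which its call begins. There is no depth.
- manip.job_done(): hands the job in; it is judged then, once.
The state is a dict: "time": time; "joint_pos": joint angles; "joint_vel": joint speeds; "joint_efforts": joint torques, N m; "tool_pos": TCP position; "tool_rot": TCP orientation; "contact_force": force on the tool from outside, world axes, zero at the start; "ft_torque": the same for the moment, N m; "gripper_width": opening from 0.0 (shut) to 1.0 (fully open); "grasp_force": force on a finger pad.
Only numpy, scipy, OpenCV 4.12 (cv2) and the standard library are available. Lean on these libraries where they do the work, as an engineer would, in place of code of your own. Each camera call takes 0.05 s, during which the arm holds its last target. There are 200 camera calls.

## Working session

There is one attempt and no reset: what is moved stays moved. The work goes in short steps, Python scripts to look and compute and a tool call to move; the robot and the scene stay as the last step left them, time stands still between calls to the robot, and variables do not carry over. Pictures are saved under pics/ and viewed, at most 14 in all, crops included, and the job is handed in when it is done.

Besides the shell and the picture viewer there is one more tool, called after "Call:" as name(argument=value, ...), one argument or row to a line, values as JSON. move_arm: Moves the arm, as the interface text tells. Its arguments: {"type":"object","properties":{"rows":{"type":"array","items":{"type":"array","items":{"type":"number"}}}},"required":["rows"]}

```bash
mkdir -p pics; ls; python3 - <<'E'
from plant import manip
import cv2,numpy as np,pickle
print(manip.state()); print(manip.tip_reach)
d={}
for n in("scene","top","wrist"):
    f=manip.grab_frame(n); d[n]=f; cv2.imwrite(f"pics/{n}0.png",f["img"]); print(n,f["mtx"].tolist(),f["R"].round(4).tolist(),f["t"].round(4).tolist())
pickle.dump(d,open("f0.pkl","wb"))
E
```

```text
pics
{'time': 0.0, 'joint_pos': array([ 1.13902378e+00,  5.33540683e-02,  1.61429538e+00,  2.65881537e-05,
        1.47602825e+00, -1.18998686e-01]), 'joint_vel': array([ 0.00056391, -0.00049361, -0.00066336, -0.00074943,  0.00036451,
       -0.00014473]), 'joint_efforts': array([-7.32244807e-04, -3.93673396e+01, -3.70182896e+01, -1.29215741e-04,
        6.94948787e-03, -1.42197089e-05]), 'tool_pos': array([0.19205494, 0.59413897, 0.2490639 ]), 'tool_rot': array([-2.96215564e-04,  1.55751426e-01,  9.87795731e-01, -9.99643761e-04]), 'contact_force': array([ 0.12343704, -0.12493414,  0.00632204]), 'ft_torque': array([ 0.01065403, -0.03239918,  0.00673194]), 'grasp_force': 0.0, 'gripper_width': 0.9980813535735075}
0.019
scene [[538.5230929685878, 0.0, 281.83995805224856], [0.0, 538.5230929685878, 211.71524487877537], [0.0, 0.0, 1.0]] [[-0.504, 0.8636, 0.0115], [0.6398, 0.3823, -0.6667], [-0.5802, -0.3287, -0.7452]] [0.2978, -0.2809, 1.7505]
top [[444.45203935241983, 0.0, 279.73671341660827], [0.0, 444.45203935241983, 206.57966654225484], [0.0, 0.0, 1.0]] [[0.0128, -0.9998, 0.0171], [-0.9828, -0.0158, -0.1841], [0.1843, -0.0145, -0.9828]] [-0.0148, 0.5648, 1.0857]
wrist [[328.05474752602, 0.0, 275.4653934507517], [0.0, 328.05474752602, 209.584120497556], [0.0, 0.0, 1.0]] [[0.3078, 0.9515, -0.0021], [0.9153, -0.2955, 0.2738], [0.2599, -0.0862, -0.9618]] [-0.6241, -0.0349, 0.3791]
```

View pics/top0.png

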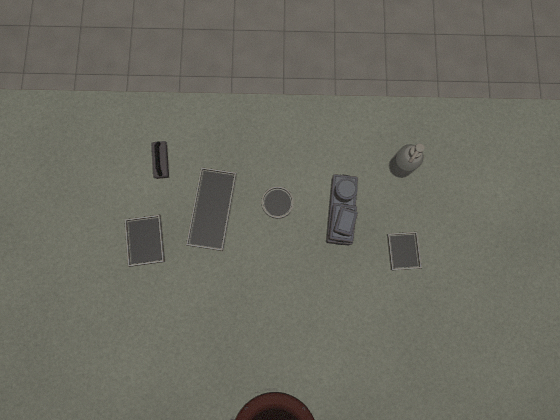

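View pics/scene0.png

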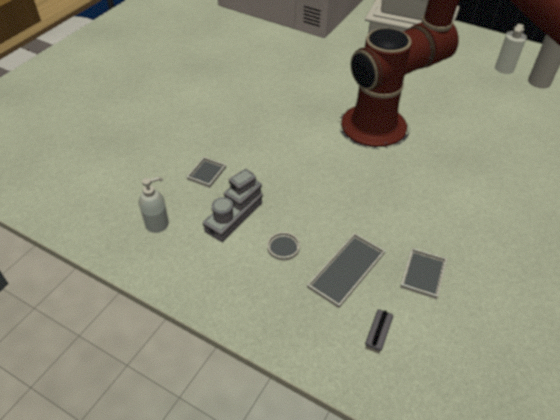

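The top view shows the medium tray (145,241), long tray (212,210), round tray (278,203) and small tray (404,251). The pile is at (343,210), with the tin on its far half at (346,188). The pump is at (408,160) and the brush at (160,160). The scene view agrees. Next I'll measure the trays in both views.

```bash
cat > h.py <<'E'
import cv2,numpy as np
def ray(f,p):
    d=np.linalg.inv(f["mtx"])@np.array([p[0],p[1],1.]); return -f["R"].T@f["t"],f["R"].T@d
def onz(f,p,z):
    c,d=ray(f,p); return c+d*(z-c[2])/d[2]
def proj(f,X):
    q=f["mtx"]@(f["R"]@np.asarray(X,float)+f["t"]); return q[:2]/q[2]
def tri(fs,ps):
    A=np.zeros((3,3));b=np.zeros(3)
    for f,p in zip(fs,ps):
        c,d=ray(f,p); d=d/np.linalg.norm(d); M=np.eye(3)-np.outer(d,d); A+=M;b+=M@c
    return np.linalg.solve(A,b)
def rect(f,cnt,z):
    "contour -> metric minAreaRect on plane z: centre, (long,short), yaw of long axis deg"
    P=np.array([onz(f,p,z)[:2] for p in cnt.reshape(-1,2)])*1000
    (cx,cy),(w,h),a=cv2.minAreaRect(P.astype(np.float32))
    if w<h: w,h,a=h,w,a+90
    return round(cx,1),round(cy,1),round(w,1),round(h,1),round((a+90)%180-90,1)
E
python3 - <<'E'
import pickle; from h import *
d=pickle.load(open("f0.pkl","rb"))
cents={}
for n,thr in(("top",65),("scene",100)):
    f=d[n]; g=cv2.cvtColor(f["img"],cv2.COLOR_BGR2GRAY); 
    print(n,np.median(g), g[210,212] if n=="top" else g[268,347])
    m=(g<thr).astype(np.uint8)
    cs,_=cv2.findContours(m,cv2.RETR_EXTERNAL,cv2.CHAIN_APPROX_NONE)
    for c in cs:
        a=cv2.contourArea(c)
        if 150<a<6000:
            M=cv2.moments(c);print(a,round(M['m10']/M['m00'],1),round(M['m01']/M['m00'],1),rect(f,c,.003))
E
```

```text
top 110.0 73
1516.5 274.4 407.9 (74.9, -0.0, 191.5, 62.5, -89.5)
199.5 159.1 160.3 (698.6, 316.8, 101.8, 37.7, 3.7)
scene 159.0 85
618.5 378.5 330.8 (682.7, 313.8, 110.9, 37.8, 6.7)
922.0 423.4 272.7 (473.5, 346.0, 102.6, 75.7, 8.6)
1835.0 345.9 269.6 (562.2, 173.9, 191.8, 78.8, -7.9)
327.0 283.1 246.0 (582.7, -1.1, 63.1, 59.9, -59.2)
837.0 190.1 330.4 (906.5, -174.3, 1043.1, 8.4, -89.9)
307.0 156.7 221.8 (683.0, -340.0, 75.0, 61.2, 53.1)
977.5 235.3 213.7 (536.0, -187.7, 227.0, 104.0, -4.8)
180.5 242.6 186.3 (452.8, -209.8, 76.4, 57.0, -48.9)
296.5 206.3 171.3 (454.3, -338.5, 78.7, 59.1, 3.9)
2821.0 297.7 12.3 (-461.4, -568.8, 606.9, 291.7, -58.4)
1058.0 64.9 23.5 (70.5, -1305.9, 573.8, 124.9, -0.2)
1233.5 16.6 17.4 (116.1, -1501.2, 362.9, 152.0, 49.4)
```

```bash
cat >> h.py <<'E'
def yaw(q):
    w,x,y,z=q; return np.degrees(np.arctan2(1-2*(x*x+z*z),2*(x*y-w*z)))  # angle of closing axis y
def go(s,target,phi=None):
    "shift in tool axes (cm) and turn about tool z (deg) from measured state"
    ph=yaw(s["tool_rot"]);a=np.radians(ph);D=(np.asarray(target)-s["tool_pos"])*100
    y=np.array([np.cos(a),np.sin(a)]);x=np.array([np.cos(a+np.pi/2),np.sin(a+np.pi/2)])
    t=0 if phi is None else (phi-ph+90)%180-90
    return [round(float(v),2) for v in(D[:2]@x,D[:2]@y,-D[2],-t)]
E
python3 - <<'E'
import pickle; from h import *; from plant import manip
d=pickle.load(open("f0.pkl","rb"))
L={}
for n,thr in(("top",88),("scene",110)):
    f=d[n]; g=cv2.cvtColor(f["img"],cv2.COLOR_BGR2GRAY)
    cs,_=cv2.findContours((g<thr).astype(np.uint8),cv2.RETR_EXTERNAL,cv2.CHAIN_APPROX_NONE)
    L[n]=[]
    for c in cs:
        a=cv2.contourArea(c); M=cv2.moments(c)
        if 150<a<6000: L[n].append((np.array([M['m10'],M['m01']])/M['m00'],rect(f,c,.003)))
for p,r in L["top"]:
    print("top",p.round(1),r)
    for q,s in L["scene"]:
        if np.hypot(r[0]-s[0],r[1]-s[1])<20: print("   sc",s,"tri",(tri([d["top"],d["scene"]],[p,q])*1000).round(1))
s=manip.state();print(yaw(s["tool_rot"]),-d["wrist"]["R"].T@d["wrist"]["t"],go(s,[.42,-.16,.33],90))
E
```

```text
top [274.3 407.8] (74.9, 3.6, 203.7, 62.5, -89.5)
top [404.5 250.9] (462.3, -337.7, 88.7, 70.5, 4.6)
   sc (453.1, -340.6, 83.2, 65.7, 4.0) tri [ 459.8 -335.6   10.3]
top [143.3 240.8] (479.8, 349.5, 116.5, 85.0, 8.7)
   sc (469.6, 345.3, 112.3, 77.1, 8.4) tri [476.7 347.1   9.4]
top [277.3 202.5] (585.4, -1.3, 68.3, 67.0, 1.0)
   sc (582.2, -0.1, 65.3, 59.9, -59.2) tri [ 5.847e+02 -1.000e-01  5.300e+00]
top [341.8 210.1] (570.8, -176.3, 192.1, 77.9, -5.8)
top [211.7 208.6] (568.5, 175.8, 205.2, 88.8, -8.0)
   sc (558.1, 173.1, 201.3, 84.1, -7.9) tri [565.2 174.1   5.1]
top [399.4 165.6] (705.3, -348.6, 98.6, 67.5, -44.9)
top [159.8 159.5] (699.6, 320.1, 105.7, 44.1, 7.3)
   sc (683.0, 314.1, 111.6, 38.6, 6.6) tri [694.5 316.   18.2]
72.07880183015105 [0.12544649 0.61615278 0.37281287] [-44.89, -64.75, -8.07, -17.92]
```

```bash
python3 - <<'E'
from h import *; from plant import manip
s=manip.state();print(go(s,[.56,-.176,.36],84.2))
E
```

```text
[-58.7, -61.97, -11.07, -12.12]
```

Call:
move_arm(
  rows=[
    [-2.45,-2.6,-0.46,0,0,0,1],
    [-2.45,-2.6,-0.46,0,0,0,1],
    [-2.45,-2.6,-0.46,0,0,0,1],
    [-2.45,-2.6,-0.46,0,0,0,1],
    [-2.45,-2.6,-0.46,0,0,0,1],
    [-2.45,-2.6,-0.46,0,0,0,1],
    [-2.45,-2.6,-0.46,0,0,0,1],
    [-2.45,-2.6,-0.46,0,0,0,1],
    [-2.45,-2.6,-0.46,0,0,0,1],
    [-2.45,-2.6,-0.46,0,0,0,1],
    [-2.45,-2.6,-0.46,0,0,0,1],
    [-2.45,-2.6,-0.46,0,0,0,1],
    [-2.45,-2.6,-0.46,0,0,0,1],
    [-2.45,-2.6,-0.46,0,0,0,1],
    [-2.45,-2.6,-0.46,0,0,0,1],
    [-2.45,-2.6,-0.46,0,0,0,1],
    [-2.45,-2.6,-0.46,0,0,0,1],
    [-2.45,-2.6,-0.46,0,0,0,1],
    [-2.45,-2.6,-0.46,0,0,0,1],
    [-2.45,-2.6,-0.46,0,0,0,1],
  ],
)

```text
time: 1.82
tool_pos: [0.4988, -0.0527, 0.3423]
tool_rot: [-0.0, 0.156, 0.988, 0.0]
contact_force: [1.1, 0.7, 0.5]
gripper_width: 0.998
grasp_force: 0.0
```

Call:
move_arm(
  rows=[
    [-2.45,-2.5,-0.46,0,0,0,1],
    [-2.45,-2.5,-0.46,0,0,0,1],
    [-2.45,-2.5,-0.46,0,0,0,1],
    [-2.45,-2.5,-0.46,0,0,0,1],
    [0,0,0,0,0,-6,1],
    [0,0,0,0,0,-6,1],
    [0,0,0,0,0,0,1],
    [0,0,0,0,0,0,1],
    [0,0,0,0,0,0,1],
  ],
)

```text
time: 2.57
tool_pos: [0.5609, -0.1759, 0.3605]
tool_rot: [-0.0, 0.053, 0.999, 0.0]
contact_force: [-0.1, -0.6, 0.9]
gripper_width: 0.999
grasp_force: 0.0
```

```bash
cat > snap.py <<'E'
import sys,pickle,cv2; from h import *; from plant import manip
n,cam=sys.argv[1],sys.argv[2]
s=manip.state(); print(s["time"],s["tool_pos"].round(4),yaw(s["tool_rot"]).round(2),"tilt",(2*np.degrees(np.hypot(s["tool_rot"][0],s["tool_rot"][3]))).round(2))
f=manip.grab_frame(cam); pickle.dump(f,open(n+".pkl","wb")); cv2.imwrite(f"pics/{n}.png",f["img"])
E
python3 snap.py w1 wrist
```

```text
2.5667 [ 0.5609 -0.1759  0.3605] 83.98 tilt 0.02
```

View pics/w1.png

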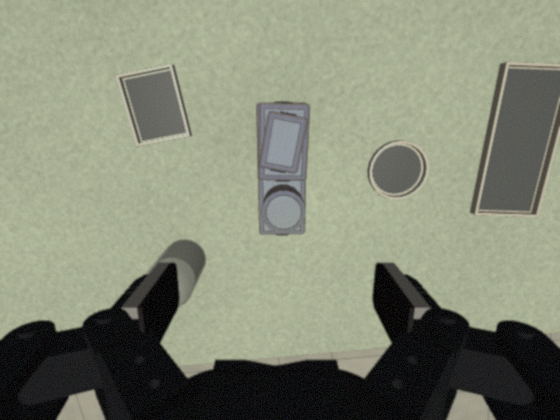

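The wrist view looks down with image-up towards the robot. The small box lid is centred near (283,142), turned relative to the medium box, and the tin lid is at (284,210). The small tray is at (155,105), the round tray at (398,169), the long tray at (520,140) and the pump at (180,270). I'll take a second, closer view.

Call:
move_arm(
  rows=[
    [0,2,3,0,0,0,1],
    [0,2,3,0,0,0,1],
    [0,2,3,0,0,0,1],
    [0,0,0,0,0,0,1],
    [0,0,0,0,0,0,1],
    [0,0,0,0,0,0,1],
  ],
)

```text
time: 3.12
tool_pos: [0.5677, -0.1168, 0.2723]
tool_rot: [0.001, 0.052, 0.999, -0.001]
contact_force: [0.3, 0.4, 0.5]
gripper_width: 0.998
grasp_force: 0.0
```

```bash
python3 snap.py w2 wrist; python3 - <<'E'
import cv2,numpy as np
a=cv2.imread("pics/w1.png")[90:250,220:350];b=cv2.imread("pics/w2.png")[60:300,80:340]
a=cv2.resize(a,None,fx=3.5,fy=3.5,interpolation=cv2.INTER_CUBIC);b=cv2.resize(b,None,fx=2.2,fy=2.2,interpolation=cv2.INTER_CUBIC)
b=cv2.convertScaleAbs(b,alpha=1.5);a=cv2.convertScaleAbs(a,alpha=1.5)
h=max(a.shape[0],b.shape[0]);pad=lambda i:cv2.copyMakeBorder(i,0,h-i.shape[0],0,0,cv2.BORDER_CONSTANT)
c=np.hstack([pad(a),pad(b)]);print(a.shape,b.shape,c.shape);c=c[:,:1030];cv2.imwrite("pics/c1.png",cv2.resize(b,None,fx=1,fy=1))
E
```

```text
3.1167 [ 0.5677 -0.1168  0.2723] 84.07 tilt 0.13
(560, 455, 3) (528, 572, 3) (560, 1027, 3)
```

View pics/c1.png

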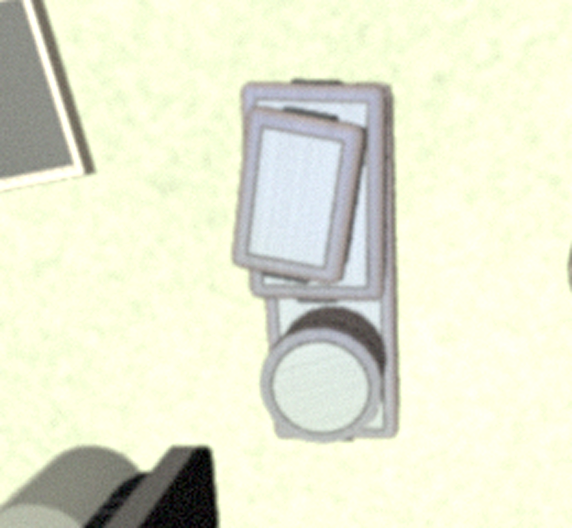

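The crop shows the small box's bright lid panel centred near crop (294,197), turned from the medium box by about 8°. The tin lid is at (320,386), and the medium lid's panel is partly hidden. I'll segment the panels and triangulate them.

```bash
python3 - <<'E'
import pickle; from h import *
F={n:pickle.load(open(n+".pkl","rb")) for n in("w1","w2")}
C={}
for n,f in F.items():
    i=f["img"].astype(int); B,G,R=i[...,0],i[...,1],i[...,2]
    x0,x1,y0,y1=(240,330,90,245) if n=="w1" else (170,290,85,270)
    sub=np.s_[y0:y1,x0:x1]
    obj=((B-G)[sub]>-8); g=f["img"].mean(2)[sub]
    print(n,np.percentile(g[obj],[5,25,50,75,95]))
    for thr in(115,125,135):
        m=np.zeros(i.shape[:2],np.uint8); m[sub]=obj&(g>thr)
        cs,_=cv2.findContours(m,cv2.RETR_EXTERNAL,cv2.CHAIN_APPROX_NONE)
        for c in cs:
            if cv2.contourArea(c)>150:
                M=cv2.moments(c);p=(M['m10']/M['m00'],M['m01']/M['m00']);print(thr,cv2.contourArea(c),np.round(p,1),rect(f,c,.121),rect(f,c,.091))
    m=np.zeros(i.shape[:2],np.uint8);m[sub]=obj
    cv2.imwrite(f"pics/m_{n}.png",m*255)
E
```

```text
w1 [ 96.98333333 117.66666667 125.66666667 150.66666667 155.33333333]
115 4847.5 [282.6 167.8] (551.1, -166.8, 145.5, 52.4, -6.7) (556.1, -166.7, 157.5, 56.8, -6.7)
125 844.5 [283.2 211.8] (598.0, -170.8, 39.3, 38.5, 84.0) (606.8, -171.0, 42.5, 41.6, 84.0)
125 189.5 [279.1 184.6] (568.9, -169.6, 42.0, 17.3, 84.0) (575.3, -169.7, 45.4, 18.7, 84.0)
125 1217.0 [282.2 141.9] (519.3, -163.9, 55.6, 36.3, -16.1) (521.6, -163.5, 60.2, 39.3, -16.1)
125 237.5 [281.  110.4] (496.0, -160.9, 46.8, 30.9, 84.0) (496.4, -160.3, 50.7, 33.5, 84.0)
135 804.5 [283.2 211.7] (597.4, -170.2, 38.1, 37.2, 84.0) (606.2, -170.3, 41.2, 40.3, 84.0)
135 151.0 [279.3 184.4] (566.8, -169.2, 41.5, 16.1, 88.5) (573.0, -169.3, 44.9, 17.4, 88.5)
135 1066.5 [282.5 142.3] (519.7, -163.6, 46.7, 28.5, -16.6) (522.1, -163.2, 50.6, 30.9, -16.6)
w2 [ 73.66666667 113.66666667 125.33333333 151.66666667 157.        ]
115 203.5 [209.  202.7] (562.4, -173.4, 27.1, 14.1, -59.1) (569.4, -180.4, 30.1, 15.7, -59.1)
115 2511.0 [229.5 233.6] (584.9, -160.7, 69.3, 53.2, -5.2) (594.4, -166.3, 76.9, 59.0, -5.2)
115 3244.5 [213.6 148.2] (52
[... 296 characters left out ...]
0, 10.6, -20.4) (538.4, -142.2, 51.0, 11.7, -20.4)
125 1927.0 [213.4 149.1] (519.7, -163.6, 47.3, 29.1, -16.8) (522.1, -169.5, 52.5, 32.3, -16.8)
125 267.0 [217.4 138.6] (519.3, -163.4, 55.9, 37.4, -16.4) (521.7, -169.3, 62.0, 41.5, -16.4)
125 194.5 [230.3 109.3] (486.9, -151.4, 39.3, 7.4, 73.2) (485.7, -156.0, 43.6, 8.2, 73.2)
135 1092.0 [225.6 233.6] (595.3, -164.9, 37.2, 35.7, -51.1) (605.9, -170.9, 41.3, 39.6, -51.1)
135 210.0 [242.1 173. ] (533.5, -143.6, 43.0, 9.4, -7.4) (537.4, -147.4, 47.7, 10.4, -7.4)
135 1860.5 [213.3 149.1] (519.8, -163.6, 46.6, 28.6, -16.4) (522.2, -169.5, 51.7, 31.7, -16.4)
135 151.5 [231.3 109.6] (489.7, -151.7, 38.4, 7.0, 82.4) (488.9, -156.4, 42.6, 7.7, 82.4)
```

```bash
python3 - <<'E'
import pickle; from h import *; from plant import manip
F={n:pickle.load(open(n+".pkl","rb")) for n in("w1","w2")}
print("small top",tri(F.values(),[(282.5,142.3),(213.3,149.1)]).round(4),"tin top",tri(F.values(),[(283.2,211.7),(225.6,233.6)]).round(4))
for n,f in F.items():
    g=cv2.cvtColor(f["img"],cv2.COLOR_BGR2GRAY)
    cs,_=cv2.findContours((g<105).astype(np.uint8),cv2.RETR_EXTERNAL,cv2.CHAIN_APPROX_NONE)
    for c in cs:
        if 1000<cv2.contourArea(c)<14000:
            M=cv2.moments(c);print(n,np.round((M['m10']/M['m00'],M['m01']/M['m00']),1),rect(f,c,.003))
s=manip.state();print("to small:",go(s,[.5198,-.1636,.16],73.6))
E
```

```text
small top [ 0.5191 -0.1635  0.1206] tin top [ 0.6069 -0.171   0.0857]
w1 [396.5 169.2] (584.8, 0.7, 67.9, 65.1, 84.0)
w1 [145.9 105.9] (460.6, -342.3, 80.1, 44.9, 5.2)
w1 [520.4 138.5] (565.7, 177.9, 197.2, 77.5, -8.1)
w2 [376.1 181.5] (586.8, 3.3, 67.7, 62.2, -43.3)
w2 [ 74.8 101.1] (460.2, -335.2, 81.5, 60.6, 4.5)
w2 [521.9 145. ] (565.7, 177.9, 197.7, 77.9, -7.9)
to small: [4.32, -5.11, 11.33, 10.44]
```

Call:
move_arm(
  rows=[
    [2.16,-2.55,0,0,0,0,1],
    [2.16,-2.55,0,0,0,0,1],
    [0,0,3,0,0,5.2,1],
    [0,0,3,0,0,5.2,1],
    [0,0,3,0,0,0,1],
    [0,0,2.3,0,0,0,1],
    [0,0,2,0,0,0,1],
    [0,0,1,0,0,0,1],
    [0,0,1,0,0,0,1],
    [0,0,0,0,0,0,1],
    [0,0,0,0,0,0,1],
  ],
)

```text
time: 4.08
tool_pos: [0.5197, -0.1634, 0.119]
tool_rot: [0.001, 0.142, 0.99, -0.0]
contact_force: [-0.4, 0.2, -0.2]
gripper_width: 0.999
grasp_force: 0.0
```

Call:
move_arm(
  rows=[
    [0,0,0,0,0,0,-1],
    [0,0,0,0,0,0,-1],
    [0,0,0,0,0,0,-1],
    [0,0,0,0,0,0,-1],
    [0,0,0,0,0,0,-1],
    [0,0,0,0,0,0,-1],
    [0,0,0,0,0,0,-1],
    [0,0,0,0,0,0,-1],
    [0,0,0,0,0,0,-1],
    [0,0,0,0,0,0,-1],
    [0,0,0,0,0,0,-1],
    [0,0,0,0,0,0,-1],
  ],
)

```text
time: 5.08
tool_pos: [0.5199, -0.1632, 0.1191]
tool_rot: [0.001, 0.142, 0.99, -0.0]
contact_force: [0.1, 0.5, 4.7]
gripper_width: 0.503
grasp_force: 62.9
```

Call:
move_arm(
  rows=[
    [0,0,-0.5,0,0,0,-1],
    [0,0,-1,0,0,0,-1],
    [0,0,-2,0,0,0,-1],
    [0,0,-2,0,0,0,-1],
    [0,0,-0.5,0,0,0,-1],
    [0,0,0,0,0,0,-1],
    [0,0,0,0,0,0,-1],
  ],
)

```text
time: 5.67
tool_pos: [0.5187, -0.1627, 0.1773]
tool_rot: [-0.0, 0.142, 0.99, 0.0]
contact_force: [-0.2, 0.0, -1.8]
gripper_width: 0.497
grasp_force: 62.2
```

```bash
python3 snap.py w3 wrist;  python3 - <<'E'
from h import *; from plant import manip
print("to small tray:",go(manip.state(),[.4605,-.337,.12],94.6))
E
```

```text
5.6667 [ 0.5187 -0.1627  0.1773] 73.68 tilt 0.03
to small tray: [0.63, -18.37, 5.64, -20.92]
```

View pics/w3.png

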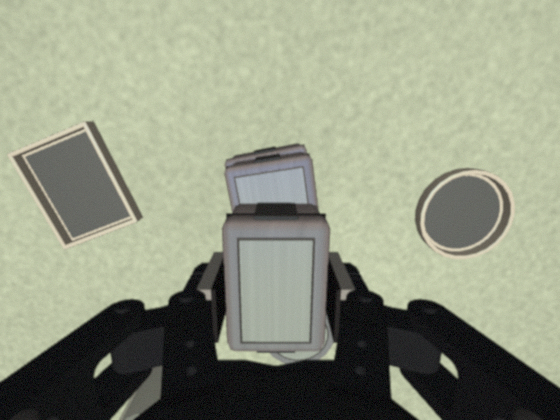

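The small box is held level between the fingers, lid panel at (277,290), and the small tray is visible at (75,185). Carrying it over.

Call:
move_arm(
  rows=[
    [0,-1.5,0,0,0,0,-1],
    [0.1,-2.5,0,0,0,0,-1],
    [0.1,-3,0,0,0,0,-1],
    [0.1,-3,0,0,0,0,-1],
    [0.1,-3,0,0,0,0,-1],
    [0.1,-2.5,0,0,0,0,-1],
    [0.1,-1.87,0,0,0,0,-1],
    [0,-1,0,0,0,0,-1],
    [0,0,0,0,0,-5.2,-1],
    [0,0,0,0,0,-5.2,-1],
    [0,0,0,0,0,-5.2,-1],
    [0,0,0,0,0,-5.3,-1],
    [0,0,2,0,0,0,-1],
    [0,0,3,0,0,0,-1],
    [0,0,3,0,0,0,-1],
    [0,0,2,0,0,0,-1],
    [0,0,1,0,0,0,-1],
    [0,0,0,0,0,0,-1],
    [0,0,0,0,0,0,-1],
  ],
)

```text
time: 7.3
tool_pos: [0.4615, -0.3369, 0.0673]
tool_rot: [-0.0, -0.04, 0.999, 0.0]
contact_force: [0.1, 0.2, -0.4]
gripper_width: 0.502
grasp_force: 62.2
```

```bash
python3 snap.py w4 wrist;  python3 - <<'E'
from h import *; from plant import manip;import pickle
print("to small tray:",go(manip.state(),[.4605,-.337,.037],94.6))
f=pickle.load(open("w4.pkl","rb"))
g=cv2.cvtColor(f["img"],cv2.COLOR_BGR2GRAY)
print([onz(f,p,.072).round(4) for p in ((277,290),)], [proj(f,[.4605,-.337,.003])])
E
```

```text
7.3 [ 0.4615 -0.3369  0.0673] 94.6 tilt 0.07
to small tray: [0.17, 0.09, 3.17, -0.01]
[array([ 0.4591, -0.3362,  0.072 ])] [array([274.8140837 , 234.19123972])]
```

View pics/w4.png

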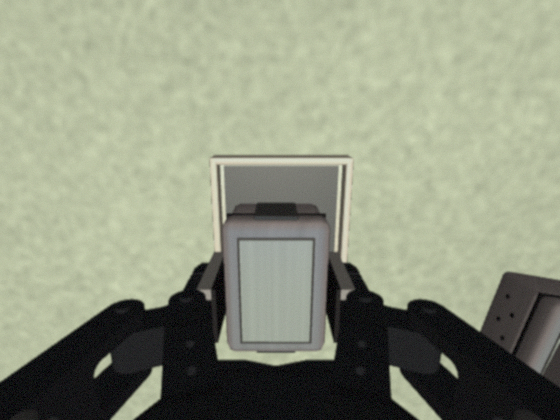

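The box sits squarely above the tray. The tray's near edge is at row 156 and its sides are at columns 211 and 351. I'll check these numerically against the box.

```bash
python3 - <<'E'
from h import *; import pickle
f=pickle.load(open("w4.pkl","rb"))
print([(onz(f,p,.014)*1000).round(1).tolist() for p in((211,156),(351,156))],(onz(f,(277,293),.0693)*1000).round(1))
E
```

```text
[[414.8, -374.9, 14.0], [408.8, -300.1, 14.0]] [ 462.1 -335.9   69.3]
```

Call:
move_arm(
  rows=[
    [0.2,0.2,1,0,0,0,-1],
    [0,0,1,0,0,0,-1],
    [0,0,0.5,0,0,0,-1],
    [0,0,0.3,0,0,0,-1],
    [0,0,0.1,0,0,0,-1],
    [0,0,0,0,0,0,-1],
    [0,0,0,0,0,0,-1],
  ],
)

```text
time: 7.93
tool_pos: [0.4596, -0.3358, 0.0389]
tool_rot: [0.0, -0.04, 0.999, -0.0]
contact_force: [-0.8, 0.0, -1.8]
gripper_width: 0.499
grasp_force: 62.2
```

Call:
move_arm(
  rows=[
    [0,0,0.1,0,0,0,-1],
    [0,0,0.1,0,0,0,-1],
    [0,0,0,0,0,0,-1],
    [0,0,0,0,0,0,-1],
  ],
)

```text
time: 8.27
tool_pos: [0.4597, -0.3359, 0.0372]
tool_rot: [0.0, -0.04, 0.999, -0.0]
contact_force: [0.3, -0.9, 0.6]
gripper_width: 0.501
grasp_force: 62.2
```

Call:
move_arm(
  rows=[
    [0,0,0,0,0,0,1],
    [0,0,0,0,0,0,1],
    [0,0,0,0,0,0,1],
    [0,0,0,0,0,0,1],
    [0,0,0,0,0,0,1],
    [0,0,-1.5,0,0,0,1],
    [0,0,-3.5,0,0,0,1],
    [0,0,-4,0,0,0,1],
    [0,0,-4,0,0,0,1],
    [0,0,-3,0,0,0,1],
    [-1.7,2.6,-1.3,0,0,0,1],
    [-1.7,2.6,-1.3,0,0,0,1],
    [-1.7,2.6,-1.3,0,0,0,1],
    [-1.7,2.6,-1.3,0,0,0,1],
    [-1.7,2.6,-1.3,0,0,0,1],
    [-1.7,2.6,-1.3,0,0,0,1],
    [0,0,0,0,0,5.2,1],
    [0,0,0,0,0,5.2,1],
    [0,0,0,0,0,0,1],
    [0,0,0,0,0,0,1],
  ],
)

```text
time: 9.93
tool_pos: [0.5486, -0.1718, 0.2745]
tool_rot: [-0.0, 0.05, 0.999, 0.0]
contact_force: [-0.3, -0.6, -0.8]
gripper_width: 0.995
grasp_force: 0.0
```

```bash
python3 snap.py w5 wrist
```

```text
9.9333 [ 0.5486 -0.1718  0.2745] 84.32 tilt 0.02
```

View pics/w5.png

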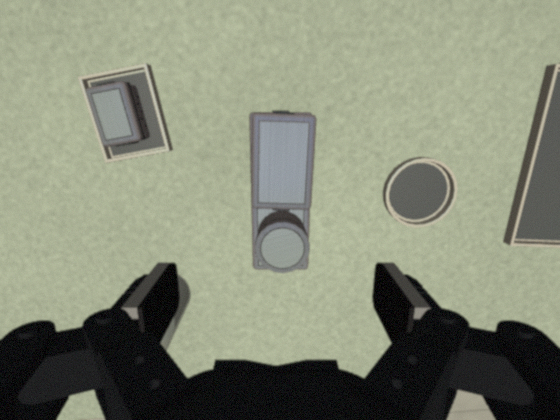

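The small box lies in its tray at (115,113). The medium box panel at (284,160) is now clear, the tin is at (283,245) and the round tray at (420,191).

```bash
python3 - <<'E'
import pickle; from h import *; from plant import manip
f=pickle.load(open("w5.pkl","rb"));i=f["img"].astype(int);g=i.mean(2)
obj=(i[...,0]-i[...,1])>-8
m=np.zeros(g.shape,np.uint8);sub=np.s_[100:280,240:325];m[sub]=(obj&(g>130))[sub]
cs,_=cv2.findContours(m,cv2.RETR_EXTERNAL,cv2.CHAIN_APPROX_NONE)
for c in cs:
    if cv2.contourArea(c)>150:
        M=cv2.moments(c);print(cv2.contourArea(c),np.round((M['m10']/M['m00'],M['m01']/M['m00']),1),rect(f,c,.085),rect(f,c,.091))
cs,_=cv2.findContours((g<105).astype(np.uint8),cv2.RETR_EXTERNAL,cv2.CHAIN_APPROX_NONE)
for c in cs:
    if 1500<cv2.contourArea(c)<8000: print("dark",rect(f,c,.003),rect(f,c,.014))
s=manip.state();print(go(s,[.606,-.171,.079],84.3),go(s,[.606,-.171,.079],84))
E
```

```text
920.5 [281.5 243.9] (608.1, -170.6, 41.2, 39.7, 83.7) (605.6, -170.5, 40.5, 38.9, 83.7)
3687.0 [282.3 161.4] (522.4, -162.4, 77.0, 45.3, -7.5) (521.6, -162.5, 75.6, 44.5, -7.5)
dark (585.1, 1.5, 68.4, 67.2, -27.2) (582.1, -3.2, 66.5, 65.3, -27.2)
dark (461.8, -338.3, 83.9, 69.2, 4.1) (462.3, -333.5, 81.5, 67.3, 4.1)
dark (567.8, 142.8, 205.1, 53.7, 7.6) (565.3, 134.2, 199.4, 52.2, 7.6)
[-5.72, 0.67, 19.54, -0.02] [-5.72, 0.67, 19.54, 0.28]
```

Call:
move_arm(
  rows=[
    [-2.86,0.34,0,0,0,0,1],
    [-2.86,0.33,0,0,0,0,1],
    [0,0,4,0,0,0,1],
    [0,0,4,0,0,0,1],
    [0,0,4,0,0,0,1],
    [0,0,3,0,0,0,1],
    [0,0,2,0,0,0,1],
    [0,0,1.5,0,0,0,1],
    [0,0,1,0,0,0,1],
    [0,0,0,0,0,0,1],
    [0,0,0,0,0,0,-1],
    [0,0,0,0,0,0,-1],
    [0,0,0,0,0,0,-1],
    [0,0,0,0,0,0,-1],
    [0,0,0,0,0,0,-1],
    [0,0,0,0,0,0,-1],
    [0,0,0,0,0,0,-1],
    [0,0,0,0,0,0,-1],
    [0,0,0,0,0,0,-1],
  ],
)

```text
time: 11.57
tool_pos: [0.608, -0.1718, 0.0825]
tool_rot: [0.002, 0.051, 0.999, -0.001]
contact_force: [0.1, 0.4, 6.3]
gripper_width: 0.633
grasp_force: 63.6
```

Call:
move_arm(
  rows=[
    [0,0,-0.5,0,0,0,-1],
    [0,0,-1,0,0,0,-1],
    [0,0,-2,0,0,0,-1],
    [0,0,-2,0,0,0,-1],
    [0,0,-2,0,0,0,-1],
    [0,0,-0.5,0,0,0,-1],
    [0,0,0,0,0,0,-1],
    [0,0,0,0,0,0,-1],
  ],
)

```text
time: 12.23
tool_pos: [0.6059, -0.1709, 0.1592]
tool_rot: [-0.0, 0.051, 0.999, 0.0]
contact_force: [-0.1, -0.2, -1.8]
gripper_width: 0.631
grasp_force: 63.3
```

```bash
python3 - <<'E'
from h import *; from plant import manip
print(go(manip.state(),[.585,.001,.037],None))
E
```

```text
[3.82, 16.89, 12.22, 0.0]
```

Call:
move_arm(
  rows=[
    [0.2,1,0,0,0,0,-1],
    [0.6,2.4,0,0,0,0,-1],
    [0.6,3,0,0,0,0,-1],
    [0.6,3,0,0,0,0,-1],
    [0.6,3,0,0,0,0,-1],
    [0.6,2.5,0,0,0,0,-1],
    [0.62,2,0,0,0,0,-1],
    [0,0,2,0,0,0,-1],
    [0,0,3,0,0,0,-1],
    [0,0,3,0,0,0,-1],
    [0,0,1,0,0,0,-1],
    [0,0,0.5,0,0,0,-1],
    [0,0,0,0,0,0,-1],
    [0,0,0,0,0,0,-1],
  ],
)

```text
time: 13.4
tool_pos: [0.586, 0.0009, 0.0656]
tool_rot: [0.001, 0.051, 0.999, -0.0]
contact_force: [0.7, 0.2, -1.1]
gripper_width: 0.634
grasp_force: 63.6
```

```bash
python3 snap.py w6 wrist
```

```text
13.4 [0.586  0.0009 0.0656] 84.17 tilt 0.07
```

View pics/w6.png

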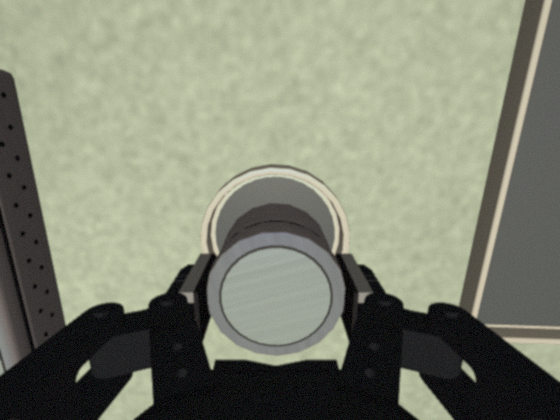

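The tin at (276,295) is centred laterally on the round tray (columns 203–349), whose near edge is at row 166. Lowering.

```bash
python3 - <<'E'
from h import *; import pickle
f=pickle.load(open("w6.pkl","rb"))
print((onz(f,(276,166),.014)*1000).round(1),(onz(f,(276,297),.0741)*1000).round(1))
E
```

```text
[541.9   6.   14. ] [584.6   1.5  74.1]
```

Call:
move_arm(
  rows=[
    [0,0,1,0,0,0,-1],
    [0,0,0.7,0,0,0,-1],
    [0,0,0.4,0,0,0,-1],
    [0,0,0.2,0,0,0,-1],
    [0,0,0.1,0,0,0,-1],
    [0,0,0,0,0,0,-1],
    [0,0,0,0,0,0,-1],
  ],
)

```text
time: 14.03
tool_pos: [0.5857, 0.0009, 0.0408]
tool_rot: [0.0, 0.051, 0.999, -0.0]
contact_force: [0.7, 0.2, -1.8]
gripper_width: 0.636
grasp_force: 63.7
```

Call:
move_arm(
  rows=[
    [0,0,0.1,0,0,0,-1],
    [0,0,0.1,0,0,0,-1],
    [0,0,0,0,0,0,-1],
    [0,0,0,0,0,0,-1],
  ],
)

```text
time: 14.37
tool_pos: [0.5858, 0.0009, 0.0406]
tool_rot: [0.0, 0.051, 0.999, -0.0]
contact_force: [-5.5, 1.0, 9.7]
gripper_width: 0.634
grasp_force: 64.6
```

Call:
move_arm(
  rows=[
    [0,0,-0.2,0,0,0,-1],
    [0,0,0,0,0,0,1],
    [0,0,0,0,0,0,1],
    [0,0,0,0,0,0,1],
    [0,0,0,0,0,0,1],
    [0,0,0,0,0,0,1],
    [0,0,-1.5,0,0,0,1],
    [0,0,-3.5,0,0,0,1],
    [0,0,-4,0,0,0,1],
    [0,0,-4,0,0,0,1],
    [0,0,-3,0,0,0,1],
    [0.42,-2.57,-0.7,0,0,0,1],
    [0.42,-2.57,-0.7,0,0,0,1],
    [0.42,-2.57,-0.7,0,0,0,1],
    [0.42,-2.57,-0.7,0,0,0,1],
    [0.42,-2.57,-0.7,0,0,0,1],
    [0.42,-2.57,-0.7,0,0,0,1],
    [0,0,0,0,0,0,1],
    [0,0,0,0,0,0,1],
    [0,0,0,0,0,0,1],
  ],
)

```text
time: 16.03
tool_pos: [0.5446, -0.1495, 0.2423]
tool_rot: [-0.0, 0.051, 0.999, 0.0]
contact_force: [-0.0, 0.3, 0.4]
gripper_width: 0.999
grasp_force: 0.0
```

```bash
python3 snap.py w7 wrist; python3 - <<'E'
import pickle; from h import *; from plant import manip
f=pickle.load(open("w7.pkl","rb"));f5=pickle.load(open("w5.pkl","rb"));i=f["img"].astype(int);g=i.mean(2)
obj=(i[...,0]-i[...,1])>-8
cs,_=cv2.findContours((obj&(g>130)).astype(np.uint8),cv2.RETR_EXTERNAL,cv2.CHAIN_APPROX_NONE)
for c in cs:
    if cv2.contourArea(c)>400:
        M=cv2.moments(c);p=(M['m10']/M['m00'],M['m01']/M['m00']);print(cv2.contourArea(c),np.round(p,1),rect(f,c,.085),rect(f,c,.045),"tri med",tri([f5,f],[(282.3,161.4),p]).round(4))
s=manip.state();print(go(s,[.5222,-.1624,.079],82.5))
E
```

```text
16.0333 [ 0.5446 -0.1495  0.2423] 84.17 tilt 0.04
1525.0 [260.  242.7] (589.3, -168.0, 44.3, 43.4, 82.5) (605.6, -171.7, 50.7, 49.6, 82.5) tri med [ 0.494  -0.1556  0.3082]
4435.0 [257.7 173.5] (522.4, -162.3, 77.0, 44.8, -7.5) (529.2, -165.2, 87.9, 51.2, -7.5) tri med [ 0.5207 -0.1622  0.0842]
[2.1, -1.55, 16.31, 1.72]
```

View pics/w7.png

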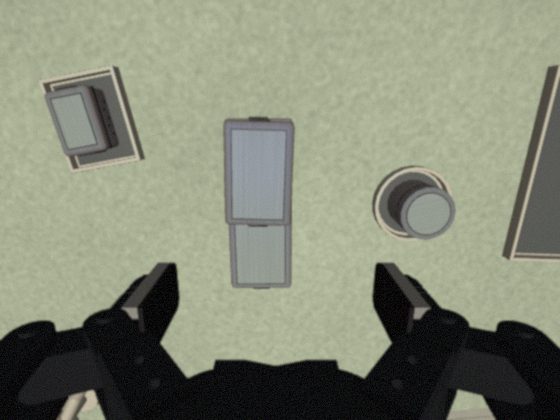

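The tin stands in the round tray (top at (428,213)). The medium box panel is at (258,173) and triangulates to z=0.084. Grasping it.

Call:
move_arm(
  rows=[
    [2.1,-1.55,1,0,0,1.7,1],
    [0,0,3.5,0,0,0,1],
    [0,0,4,0,0,0,1],
    [0,0,3.5,0,0,0,1],
    [0,0,2,0,0,0,1],
    [0,0,1.3,0,0,0,1],
    [0,0,1,0,0,0,1],
    [0,0,0,0,0,0,1],
    [0,0,0,0,0,0,-1],
    [0,0,0,0,0,0,-1],
    [0,0,0,0,0,0,-1],
    [0,0,0,0,0,0,-1],
    [0,0,0,0,0,0,-1],
    [0,0,0,0,0,0,-1],
    [0,0,0,0,0,0,-1],
    [0,0,0,0,0,0,-1],
  ],
)

```text
time: 17.42
tool_pos: [0.524, -0.1639, 0.0822]
tool_rot: [0.002, 0.066, 0.998, -0.001]
contact_force: [0.7, 0.4, 6.1]
gripper_width: 0.686
grasp_force: 68.2
```

Call:
move_arm(
  rows=[
    [0,0,-0.5,0,0,0,-1],
    [0,0,-1,0,0,0,-1],
    [0,0,-2,0,0,0,-1],
    [0,0,-2,0,0,0,-1],
    [0,0,-2,0,0,0,-1],
    [0,0,-0.5,0,0,0,-1],
    [0,0,0,0,0,0,-1],
    [0,0,0,0,0,0,-1],
  ],
)

```text
time: 18.08
tool_pos: [0.5217, -0.163, 0.159]
tool_rot: [-0.0, 0.066, 0.998, 0.0]
contact_force: [-0.5, -0.2, -3.7]
gripper_width: 0.689
grasp_force: 67.2
```

```bash
python3 - <<'E'
from h import *; from plant import manip
s=manip.state();print(yaw(s["tool_rot"]),go(s,[.478,.349,.06],98.7))
E
```

```text
82.4770660746789 [11.03, 50.19, 9.9, -16.22]
```

Call:
move_arm(
  rows=[
    [0.3,1,0,0,0,0,-1],
    [0.5,2,0,0,0,0,-1],
    [0.65,3,0,0,0,0,-1],
    [0.65,3,0,0,0,0,-1],
    [0.65,3,0,0,0,0,-1],
    [0.65,3,0,0,0,0,-1],
    [0.65,3,0,0,0,0,-1],
    [0.65,3,0,0,0,0,-1],
    [0.65,3,0,0,0,0,-1],
    [0.65,3,0,0,0,0,-1],
    [0.65,3,0,0,0,0,-1],
    [0.65,3,0,0,0,0,-1],
    [0.65,3,0,0,0,0,-1],
    [0.65,3,0,0,0,0,-1],
    [0.65,3,0,0,0,0,-1],
    [0.65,3,0,0,0,0,-1],
    [0.65,3,0,0,0,0,-1],
    [0.5,2.2,0,0,0,0,-1],
    [0,0,0,0,0,0,-1],
  ],
)

```text
time: 19.67
tool_pos: [0.4759, 0.3525, 0.1577]
tool_rot: [-0.002, 0.064, 0.998, 0.0]
contact_force: [-0.8, -1.0, -2.9]
gripper_width: 0.688
grasp_force: 67.2
```

Call:
move_arm(
  rows=[
    [0,0,0,0,0,-5.4,-1],
    [0,0,0,0,0,-5.4,-1],
    [0,0,0,0,0,-5.4,-1],
    [0,0,2,0,0,0,-1],
    [0,0,3,0,0,0,-1],
    [0,0,2.5,0,0,0,-1],
    [0,0,1,0,0,0,-1],
    [0,0,0,0,0,0,-1],
    [0,0,0,0,0,0,-1],
    [0,0,0,0,0,0,-1],
  ],
)

```text
time: 20.5
tool_pos: [0.4793, 0.3494, 0.0763]
tool_rot: [0.001, -0.076, 0.997, 0.001]
contact_force: [0.2, -0.6, -1.5]
gripper_width: 0.685
grasp_force: 67.1
```

```bash
python3 snap.py w8 wrist
```

```text
20.5 [0.4793 0.3494 0.0763] 98.67 tilt 0.14
```

View pics/w8.png

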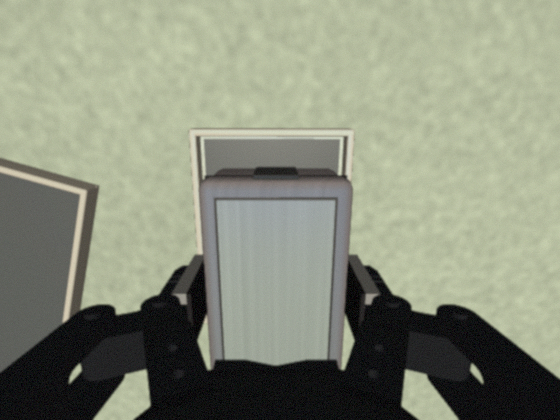

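The medium box is above its tray. The tray's near outer edge is at row 129, columns 190–353, and the box's near lid edge is at row 177, columns 201–351.

```bash
python3 - <<'E'
from h import *; import pickle
f=pickle.load(open("w8.pkl","rb"))
P=[onz(f,p,.014)*1000 for p in((190,129),(353,129))];Q=[onz(f,p,.078)*1000 for p in((201,177),(351,177))]
a=np.radians(8.7);u=np.array([np.cos(a),np.sin(a),0])
print(np.linalg.norm(P[1]-P[0]),np.linalg.norm(Q[1]-Q[0]),(sum(P)/2+62*u).round(1),(sum(Q)/2+46*u).round(1))
E
```

```text
89.69418979803051 56.31376073381966 [478.4 347.6  14. ] [477.1 349.7  78. ]
```

Call:
move_arm(
  rows=[
    [0,-0.2,1,0,0,0,-1],
    [0,0,1,0,0,0,-1],
    [0,0,0.8,0,0,0,-1],
    [0,0,0.4,0,0,0,-1],
    [0,0,0.2,0,0,0,-1],
    [0,0,0.1,0,0,0,-1],
    [0,0,0,0,0,0,-1],
    [0,0,0,0,0,0,-1],
  ],
)

```text
time: 21.22
tool_pos: [0.4785, 0.347, 0.0403]
tool_rot: [-0.0, -0.076, 0.997, -0.0]
contact_force: [-4.1, -1.7, 5.0]
gripper_width: 0.689
grasp_force: 68.0
```

Call:
move_arm(
  rows=[
    [0,0,0,0,0,0,1],
    [0,0,0,0,0,0,1],
    [0,0,0,0,0,0,1],
    [0,0,0,0,0,0,1],
    [0,0,0,0,0,0,1],
    [0,0,-1.5,0,0,0,1],
    [0,0,-3.5,0,0,0,1],
    [0,0,-4,0,0,0,1],
    [0,0,-4,0,0,0,1],
    [0,0,-4,0,0,0,1],
    [0,0,-3,0,0,0,1],
    [0,0,0,0,0,5.4,1],
    [0,0,0,0,0,5.4,1],
    [0,0,0,0,0,4,1],
    [0,0,0,0,0,0,1],
    [0,0,0,0,0,0,1],
  ],
)

```text
time: 22.55
tool_pos: [0.4786, 0.3469, 0.2396]
tool_rot: [-0.0, 0.052, 0.999, -0.0]
contact_force: [-0.6, -0.1, 0.2]
gripper_width: 1.003
grasp_force: 0.0
```

```bash
python3 snap.py w9 wrist; python3 - <<'E'
from h import *; from plant import manip; import pickle
s=manip.state();print(go(s,[.575,-.15,.23]))
f=pickle.load(open("w9.pkl","rb"));i=f["img"].astype(int);g=i.mean(2)
obj=(i[...,0]-i[...,1])>-8
cs,_=cv2.findContours((obj&(g>120)).astype(np.uint8),cv2.RETR_EXTERNAL,cv2.CHAIN_APPROX_NONE)
for c in cs:
    if cv2.contourArea(c)>400: print("lid",rect(f,c,.043))
cs,_=cv2.findContours((g<105).astype(np.uint8),cv2.RETR_EXTERNAL,cv2.CHAIN_APPROX_NONE)
for c in cs:
    if 1500<cv2.contourArea(c)<18000: print("dark",rect(f,c,.003))
E
```

```text
22.55 [0.4786 0.3469 0.2396] 83.98 tilt 0.0
[-14.8, -48.41, 0.94, 0.0]
lid (476.7, 347.2, 87.4, 55.3, 8.5)
```

Call:
move_arm(
  rows=[
    [-0.87,-2.85,0,0,0,0,1],
    [-0.87,-2.85,0,0,0,0,1],
    [-0.87,-2.85,0,0,0,0,1],
    [-0.87,-2.85,0,0,0,0,1],
    [-0.87,-2.85,0,0,0,0,1],
    [-0.87,-2.85,0,0,0,0,1],
    [-0.87,-2.85,0,0,0,0,1],
    [-0.87,-2.85,0,0,0,0,1],
    [-0.87,-2.85,0,0,0,0,1],
    [-0.87,-2.85,0,0,0,0,1],
    [-0.87,-2.85,0,0,0,0,1],
    [-0.87,-2.85,0,0,0,0,1],
    [-0.87,-2.85,0,0,0,0,1],
    [-0.87,-2.85,0,0,0,0,1],
    [-0.87,-2.85,0,0,0,0,1],
    [-0.87,-2.85,0,0,0,0,1],
    [-0.87,-2.85,0,0,0,0,1],
    [0,0,0,0,0,0,1],
    [0,0,0,0,0,0,1],
    [0,0,0,0,0,0,1],
  ],
)

```text
time: 24.27
tool_pos: [0.5739, -0.1502, 0.2393]
tool_rot: [-0.0, 0.053, 0.999, 0.0]
contact_force: [-0.6, -0.3, 0.4]
gripper_width: 0.999
grasp_force: 0.0
```

```bash
cat > lid.py <<'E'
import sys,pickle; from h import *
f=pickle.load(open(sys.argv[1]+".pkl","rb"));i=f["img"].astype(int);g=i.mean(2)
obj=(i[...,0]-i[...,1])>-8
cs,_=cv2.findContours((obj&(g>float(sys.argv[2]))).astype(np.uint8),cv2.RETR_EXTERNAL,cv2.CHAIN_APPROX_NONE)
for c in cs:
    if cv2.contourArea(c)>400:
        M=cv2.moments(c);print("lid px",np.round((M['m10']/M['m00'],M['m01']/M['m00']),1),*[rect(f,c,float(z)) for z in sys.argv[3:]])
E
python3 snap.py w10 wrist; python3 lid.py w10 130 .045 .049; python3 lid.py w10 100 .045
```

```text
24.2667 [ 0.5739 -0.1502  0.2393] 83.9 tilt 0.05
lid px [256.2 172.7] (563.9, -167.9, 165.0, 50.9, -5.8) (563.1, -167.6, 162.9, 50.3, -5.8)
lid px [430.3 184.3] (585.2, 2.7, 53.9, 53.9, -89.7)
lid px [256.2 172.5] (563.6, -167.5, 177.1, 63.8, -5.5)
lid px [65.  88.7] (460.5, -330.7, 59.2, 40.6, 4.4)
```

View pics/w10.png

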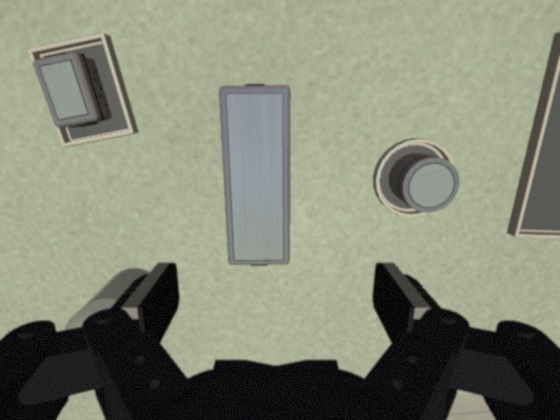

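The long box lid is clear at (256,173), measuring 177×64 mm at z=0.045 as expected. The tin and the small box sit in their trays. I'll move part of the way down and take a second view for height.

Call:
move_arm(
  rows=[
    [0.8,-1.86,2,0,0,0,1],
    [0,0,3,0,0,-0.3,1],
    [0,0,0,0,0,0,1],
    [0,0,0,0,0,0,1],
  ],
)

```text
time: 24.65
tool_pos: [0.5628, -0.1665, 0.1878]
tool_rot: [-0.002, 0.05, 0.999, 0.001]
contact_force: [1.1, -0.1, 0.3]
gripper_width: 1.002
grasp_force: 0.0
```

```bash
python3 snap.py w11 wrist; python3 lid.py w11 130 .045; python3 - <<'E'
from h import *; from plant import manip
print(go(manip.state(),[.5638,-.1678,.034],84.2))
E
```

```text
24.65 [ 0.5628 -0.1665  0.1878] 84.26 tilt 0.27
lid px [273.5 180.3] (552.9, -166.8, 141.6, 51.1, -5.5)
[0.02, -0.08, 15.59, 0.06]
```

Call:
move_arm(
  rows=[
    [0,0,3,0,0,0,1],
    [0,0,4,0,0,0,1],
    [0,0,3.5,0,0,0,1],
    [0,0,2.5,0,0,0,1],
    [0,0,1.5,0,0,0,1],
    [0,0,0.7,0,0,0,1],
    [0,0,0,0,0,0,1],
    [0,0,0,0,0,0,1],
  ],
)

```text
time: 25.37
tool_pos: [0.5657, -0.1684, 0.0397]
tool_rot: [0.001, 0.05, 0.999, -0.001]
contact_force: [0.4, 0.6, 0.4]
gripper_width: 1.003
grasp_force: 0.0
```

Call:
move_arm(
  rows=[
    [0,0,0,0,0,0,-1],
    [0,0,0,0,0,0,-1],
    [0,0,0,0,0,0,-1],
    [0,0,0,0,0,0,-1],
    [0,0,0,0,0,0,-1],
    [0,0,0,0,0,0,-1],
    [0,0,0,0,0,0,-1],
    [0,0,0,0,0,0,-1],
  ],
)

```text
time: 26.03
tool_pos: [0.5661, -0.1688, 0.0407]
tool_rot: [0.002, 0.051, 0.999, -0.001]
contact_force: [-0.9, 1.3, 5.9]
gripper_width: 0.759
grasp_force: 69.7
```

Call:
move_arm(
  rows=[
    [0,0,-0.5,0,0,0,-1],
    [0,0,-1,0,0,0,-1],
    [0,0,-2,0,0,0,-1],
    [0,0,-2,0,0,0,-1],
    [0,0,-2,0,0,0,-1],
    [0,0,-2,0,0,0,-1],
    [0,0,-0.5,0,0,0,-1],
    [0,0,0,0,0,0,-1],
    [0,0,0,0,0,0,-1],
  ],
)

```text
time: 26.78
tool_pos: [0.5635, -0.168, 0.137]
tool_rot: [-0.0, 0.051, 0.999, 0.0]
contact_force: [0.1, -0.2, -5.2]
gripper_width: 0.755
grasp_force: 68.6
```

```bash
python3 - <<'E'
from h import *; from plant import manip
print(go(manip.state(),[.5665,.177,.037],82))
E
```

```text
[3.21, 34.35, 10.0, 2.17]
```

Call:
move_arm(
  rows=[
    [0.1,1,0,0,0,0,-1],
    [0.2,2,0,0,0,0,-1],
    [0.26,2.8,0,0,0,0,-1],
    [0.26,2.8,0,0,0,0,-1],
    [0.26,2.8,0,0,0,0,-1],
    [0.26,2.8,0,0,0,0,-1],
    [0.26,2.8,0,0,0,0,-1],
    [0.26,2.8,0,0,0,0,-1],
    [0.26,2.8,0,0,0,0,-1],
    [0.26,2.8,0,0,0,0,-1],
    [0.26,2.8,0,0,0,0,-1],
    [0.26,2.8,0,0,0,0,-1],
    [0.2,2.2,0,0,0,0,-1],
    [0.1,1.15,0,0,0,0,-1],
    [0,0,0,0,0,2.2,-1],
    [0,0,2,0,0,0,-1],
    [0,0,2.5,0,0,0,-1],
    [0,0,1,0,0,0,-1],
    [0,0,0,0,0,0,-1],
    [0,0,0,0,0,0,-1],
  ],
)

```text
time: 28.45
tool_pos: [0.566, 0.1765, 0.0813]
tool_rot: [-0.002, 0.07, 0.998, -0.0]
contact_force: [0.6, -0.0, -3.4]
gripper_width: 0.753
grasp_force: 68.4
```

```bash
python3 snap.py w12 wrist;python3 snap.py s12 scene
```

```text
28.45 [0.566  0.1765 0.0813] 81.97 tilt 0.19
28.5 [0.5672 0.1767 0.0829] 81.97 tilt 0.01
```

View pics/w12.png

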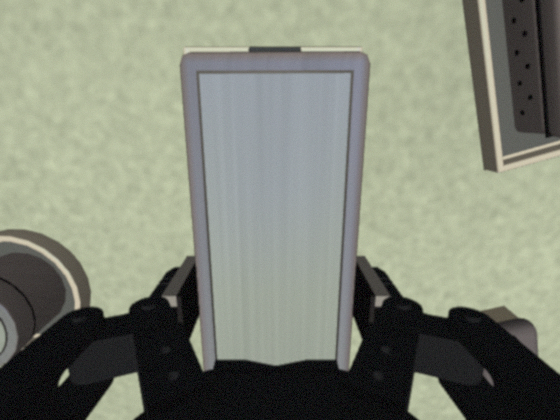

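The long box hides its tray except for the near rim at row 47, columns about 183–362. The near lid edge is at row 54, columns 181–369. Comparing these.

```bash
python3 - <<'E'
from h import *; import pickle
f=pickle.load(open("w12.pkl","rb"))
P=[onz(f,p,.014)*1000 for p in((183,47),(362,47))];Q=[onz(f,p,.0866)*1000 for p in((181,54),(369,54))]
a=np.radians(-8);u=np.array([np.cos(a),np.sin(a),0])
print(np.linalg.norm(P[1]-P[0]),np.linalg.norm(Q[1]-Q[0]),(sum(P)/2+106*u).round(1),(sum(Q)/2+90*u).round(1))
E
```

```text
95.06447478860493 62.23979847272505 [566.1 175.1  14. ] [566.  176.6  86.6]
```

Call:
move_arm(
  rows=[
    [0,0,1,0,0,0,-1],
    [0,-0.1,1,0,0,0,-1],
    [0,0,0.8,0,0,0,-1],
    [0,0,0.5,0,0,0,-1],
    [0,0,0.3,0,0,0,-1],
    [0,0,0.2,0,0,0,-1],
    [0,0,0,0,0,0,-1],
    [0,0,0,0,0,0,-1],
  ],
)

```text
time: 29.22
tool_pos: [0.5673, 0.1759, 0.0449]
tool_rot: [0.0, 0.07, 0.998, 0.0]
contact_force: [0.2, 0.3, -4.5]
gripper_width: 0.752
grasp_force: 68.5
```

Call:
move_arm(
  rows=[
    [0,0,0.1,0,0,0,-1],
    [0,0,0.1,0,0,0,-1],
    [0,0,0.1,0,0,0,-1],
    [0,0,0,0,0,0,-1],
    [0,0,0,0,0,0,-1],
  ],
)

```text
time: 29.63
tool_pos: [0.5675, 0.176, 0.0437]
tool_rot: [0.0, 0.07, 0.998, -0.0]
contact_force: [-4.8, -0.6, 4.9]
gripper_width: 0.756
grasp_force: 69.7
```

Contact at the expected height. Releasing and rising to check everything.

Call:
move_arm(
  rows=[
    [0,0,0,0,0,0,1],
    [0,0,0,0,0,0,1],
    [0,0,0,0,0,0,1],
    [0,0,0,0,0,0,1],
    [0,0,0,0,0,0,1],
    [0,0,-1.5,0,0,0,1],
    [0,0,-3.5,0,0,0,1],
    [0,0,-4,0,0,0,1],
    [0,0,-4,0,0,0,1],
    [0,0,-4,0,0,0,1],
    [0,0,-4,0,0,0,1],
    [3,0,-2,0,0,0,1],
    [3,0,-2,0,0,0,1],
    [0,0,0,0,0,0,1],
    [0,0,0,0,0,0,1],
  ],
)

```text
time: 30.88
tool_pos: [0.5076, 0.1846, 0.2939]
tool_rot: [0.002, 0.069, 0.998, 0.001]
contact_force: [0.4, 0.2, 0.3]
gripper_width: 0.998
grasp_force: 0.0
```

```bash
python3 snap.py w13 wrist; python3 lid.py w13 120 .048; python3 snap.py t13 top; python3 - <<'E'
import pickle; from h import *
d=pickle.load(open("f0.pkl","rb"))["top"]["img"];t=pickle.load(open("t13.pkl","rb"))["img"]
for n,s in(("brush",np.s_[135:185,145:175]),("pump",np.s_[135:185,385:432])): print(n,cv2.absdiff(d[s],t[s]).mean())
w=cv2.imread("pics/w13.png")
cv2.imwrite("pics/c13.png",np.hstack([cv2.resize(w,(400,300)),cv2.resize(t[90:300,100:450],(400,300))]))
E
```

```text
30.8833 [0.5076 0.1846 0.2939] 82.03 tilt 0.27
lid px [274.8 205.2] (564.7, 176.5, 174.3, 61.3, -7.9)
lid px [414.1 128.2] (476.2, 344.0, 85.2, 52.3, 8.9)
30.9333 [0.5076 0.1842 0.292 ] 82.0 tilt 0.08
brush 34.64822222222222
pump 15.95886524822695
```

View pics/c13.png

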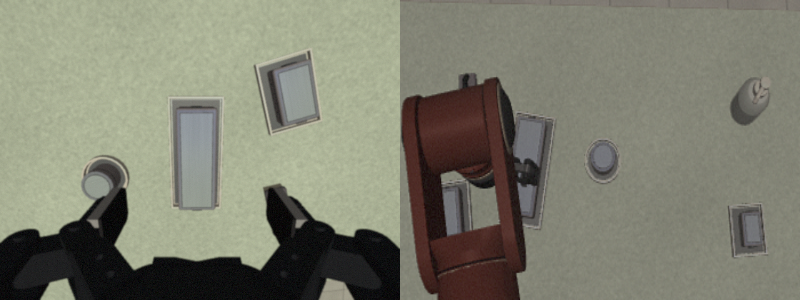

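The check shows all four in their trays: the long box at (564.7,176.5) mm, the medium box at about (476,346), and the small box and tin as placed. The pump is unmoved at top-view pixel (408,160). The brush is partly hidden behind the arm, which never went near it. Handing in.

```bash
python3 -c "
from plant import manip; print(manip.job_done())"
```

```text
the job is handed in; nothing more can be done
None
```

All four pieces are in their own trays, set down level, and the job was handed in at about 31 s; hand-in returned no verdict, the pump stayed put, and the brush was partly hidden by the arm in the last picture but the arm never went near it.

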